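# Fish the citrus reamer out from behind the dish rack

### The job

The yellow citrus reamer has dropped into the narrow gap between the dish rack and the bread box. Take the bent rod from its wooden stand, reach down behind the reamer with the rod's leg and draw the reamer out of the open end of the gap until all of it lies on the counter beyond the end of the rack, touching it with the rod only, never with the gripper or arm. Then lay the rod's handle back in the notches of its stand with the leg hanging down, and leave the pie dish, sugar bowl and forks where they are.

Things in the scene. Friction and masses are not known exactly. Their poses are not given: they have to be found in the camera images.
- rack: Lowered pull-down dish rack, fixed, steel, 80 mm high, lower bowls in it. Origin: on the counter, at the gap's open mouth, level with the rack's end. z up; y along the gap, out of the mouth (gap: y = -250 to 0 mm; counter free beyond y = 0); x from rack to bread box. The rack fills x = -250 to -28, y = -290 to 0; its back plate, face at x = -28 mm, is the gap's near wall.
- gap_end (a point): Point on the counter (rack x = 0) at the gap's closed end: an 80 mm high plate of the rack shuts the gap there. The gap is open only above and at its mouth, 250 mm away.
- breadbox: Fixed wooden bread box 110 (x) by 250 (y) by 80 mm high, the gap's other wall. Origin: middle of its underside; axes parallel to the rack's; its face at x = -55 mm bounds the gap, which is 56 to 64 mm wide. It ends level with the rack's mouth end.
- reamer: Yellow plastic hand citrus reamer, 140 mm long, 39 wide, 40 high, about 80 g. Origin: underside, mid length; x along it to the cone's tip, z up. Handle (x = -70 to 0 mm): bar 32 wide, 30 high, flat end; ribbed cone: x = 0 to 70. It starts inside the gap, cone towards the mouth, handle towards the closed end, 20 to 60 mm of empty gap before it and 50 to 90 mm behind it.
- reamer_butt (a point): Centre of the flat end of the reamer's handle, 15 mm above its underside.
- reamer_tip (a point): Tip of the reamer's cone, 20 mm above its underside.
- hook: Bent rod, 135 g: black square handle 140 mm long, 20 by 20 mm, then an 8 mm thick aluminium rod going straight on and bent down at a right angle into a leg. Origin: handle centre; x towards the leg, z up. Leg's centre line at x = 140 mm, its end at z = -105. Centre of mass near x = 20. It starts level in the stand, handle centre 135 mm above the counter, leg hanging free.
- hook_tip (a point): Lower end of the rod's leg.
- stand: Fixed wooden stand for the rod: base 130 x 70 x 12 mm, two posts 10 mm thick, 50 wide, at x = -45 and +45. Origin: centre of underside; x along the resting rod, towards its leg at the start. Each post has a notch 30 mm wide, open above, floor 125 mm high, horns to 139 mm. The handle lies in both, its centre over the stand's origin. 80 mm free between the posts to grip it.
- pie_dish: Glass pie dish, 210 mm across, 40 mm high; origin centre of underside. Bystander.
- sugar_bowl: Black ceramic sugar bowl with lid, 96 mm across, 99 mm high; origin centre of underside. Bystander.
- fork1: Steel fork 181 mm long, 5 mm thick, lying flat, x towards the tines. Bystander.
- fork2: The second fork, like the first. Bystander.
There are look-alikes about, which are no part of the job. Leave any black look-alike of the reamer alone. Leave any purple look-alike of the hook alone.

How it is judged:
By the outcome, as a careful person would: the job done as asked, in the order asked, and still so for the second after the job is handed in, with the robot touching nothing.
It also fails if it takes over 61 s, if anything falls off the work surface, if the arm or the gripper's body presses on something with over 40 N, if the wrist force passes 120 N, or if a joint passes its speed limit or range.

### The arm

A 6-joint arm with a two-finger parallel gripper is mounted at the origin on the work surface. World frame = base frame: x ahead of the robot, y to its left, z up, the work surface at z = 0. Lengths are in mm, angles in degrees, forces in N, time in s.
With the tool pointing down it reaches from about 350 to 850 mm from the base axis. Payload 8.1 kg.
Tool frame: the origin (TCP) lies at the very end of the fingers, on their centre line; the grasp point (between the pads) lies r.tcp_to_grasp behind it (r.tcp_to_grasp is the distance from the TCP to the grasp point, in mm); z points along the fingers, y is the line along which they close (so a half turn about z gives the same grasp; the last joint's range is limited). The gripper opens to 85 mm and grips with 20 to 120 N. Pads are 22 mm wide; open, the fingers measure 114 mm over their backs; the gripper's body (76 mm by 85 mm) begins 54 mm behind the grasp point. The pads swing forward as they close: fully open they stand 13 mm farther back than shut.
Start: joints at [-80.352, 7.471, 85.268, -0, 87.261, -4.893], TCP at [150.671, -580.778, 231.292] pointing down, gripper open.
Joint ranges: [-169.43, 169.43], [-51.17, 129.36], [1.28, 143.12], [-76.62, 256.62], [0, 156.53], [-152.29, 152.29]. Speed limits (degrees/s): [136.94, 136.94, 159.86, 180, 180, 180].

### API

Orientations are given as [roll, pitch, yaw] about the fixed x, y, z axes, in that order (R = Rz(yaw) Ry(pitch) Rx(roll)).
In Python, from bench import r gives the robot as it stands.
- The arm moves only by the shell command python3 -m handwheel 'ROWS' [OPENING] [FORCE]. ROWS is JSON, a list of rows, each a list of 4 numbers: the shift along the tool's x, y, z in m, then the turn about the tool's z in degrees. A call has 1 to 10 rows; each row shifts and turns the commanded pose from where the row before left it, along the tool's axes as they then stand; what a row does not reach is not made up. A row lasts 1/10 s, in which the tool goes at most 50 mm and 8.59 degrees, less where a joint would pass 70% of its speed; a pose out of reach is approached as far as the arm can. A call is refused whole if a number of a shift passes 0.05 or a number of a turn 8.59, either way. A call with a gripper value outside its range is refused whole. OPENING is the finger opening in m, from 0 to 0.0854, set as the call begins (- or left out, the last holds). The fingers move at their own pace and stop on an object; FORCE is the grip in N (left out, the last holds). Time passes only in rows, so rows that do not move let the fingers close. It gives the time, the measured TCP pose, the force, the opening and the grip force at its end, in the units of the state.
- r.sense(): the state, without advancing time (a new reading comes with each control period).
- r.snapshot(name): name is "scene" or "top" or "wrist"; returns the picture (400x640x3 uint8, red, green, blue); there is no depth.
- r.camera_params(name): a dict with "fx", "fy", "cx", "cy" (pixels), "D" ([k1, k2, p1, p2, k3] as OpenCV has them; the pictures are not rectified), "R" (3x3) and "t" (3): a world point X has camera coordinates R X + t; the wrist camera has in their place "mount" (4x4, takes a point from camera to tool coordinates, whose origin is the TCP and whose axes are the flange's). Camera axes: x right, y down, z forward; pixel columns grow to the right and rows downward; lengths in mm; the calibration is good to about 2 mm. A picture is of the moment at which its call begins: read the wrist's pose just before it. camera_params takes no time and is no camera call.
- r.hand_in(): hands the job in; it is judged then, once.
The state is a dict: "time": time; "joint_pos": joint angles; "qd": joint speeds; "joint_efforts": joint torques, N m; "tool_pos": TCP position; "tcp_rot": TCP orientation; "ft_force": force on the tool from outside, world axes, zero at the start; "wrist_torque": the same for the moment, N m; "finger_gap": finger opening in mm; "grip_force": force on a finger pad.
Only numpy, scipy, OpenCV 4.12 (cv2) and the standard library are available. Lean on these libraries where they do the work, as an engineer would, in place of code of your own. Each camera call takes 0.05 s, during which the arm holds its last target. There are 200 camera calls.

## Working session

There is one attempt and no reset: what is moved stays moved. The work goes in short steps, Python scripts to look and compute and a shell command to move; the robot and the scene stay as the last step left them, time stands still between calls to the robot, and variables do not carry over. Pictures are saved under pics/ and viewed, at most 12 in all, crops included, and the job is handed in when it is done.

```bash
ls; mkdir -p pics
python3 - <<'E'
from bench import r
import cv2,numpy as np
s=r.sense();print(s['time'],s['tool_pos'],s['tcp_rot'],s['finger_gap'],r.tcp_to_grasp)
for n in ['scene','top']:
    im=r.snapshot(n);np.save(f'pics/{n}0.npy',im);cv2.imwrite(f'pics/{n}0.png',im[:,:,::-1])
    p=r.camera_params(n);print(n,{k:np.round(v,3).tolist() for k,v in p.items()})
print(r.camera_params('wrist'))
E
```

```text
pics
0.0 [ 150.56284196 -580.23026839  230.2334192 ] [-1.79893336e+02 -7.98084478e-03  1.45386267e+01] 85.54444282715914 18.700000000000003
scene {'fx': 405.851, 'fy': 405.851, 'cx': 326.16, 'cy': 200.442, 'D': [0.008, 0.0, 0.0, 0.0, 0.0], 'R': [[-0.174, 0.985, -0.013], [0.582, 0.093, -0.808], [-0.794, -0.148, -0.59]], 't': [79.068, -227.629, 1724.998]}
top {'fx': 391.933, 'fy': 391.933, 'cx': 326.448, 'cy': 203.793, 'D': [0.015, 0.0, 0.0, 0.0, 0.0], 'R': [[0.011, -1.0, -0.022], [-0.99, -0.008, -0.141], [0.141, 0.023, -0.99]], 't': [30.998, 548.672, 1114.678]}
{'fx': 337.9097553374732, 'fy': 337.9097553374732, 'cx': 328.4656147582832, 'cy': 196.19244498660478, 'D': array([-0.01967822,  0.        ,  0.        ,  0.        ,  0.        ]), 'mount': array([[ 8.95391938e-04, -9.57193423e-01, -2.89447662e-01,
         7.38899559e+01],
       [ 9.99998960e-01,  1.18433835e-03, -8.23119017e-04,
        -3.14079022e-01],
       [ 1.13068808e-03, -2.89446624e-01,  9.57193488e-01,
        -1.43092931e+02],
       [ 0.00000000e+00,  0.00000000e+00,  0.00000000e+00,
         1.00000000e+00]])}
```

View pics/scene0.png

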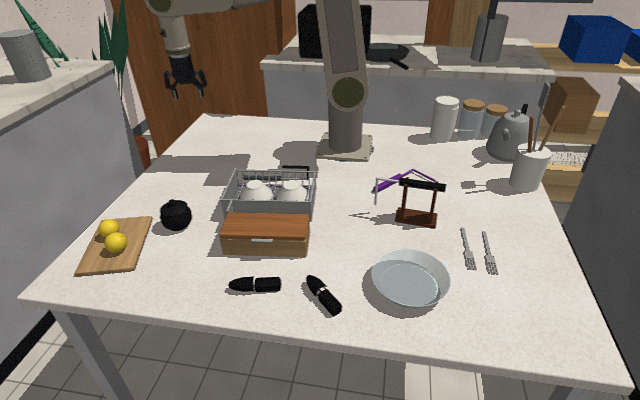

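View pics/top0.png

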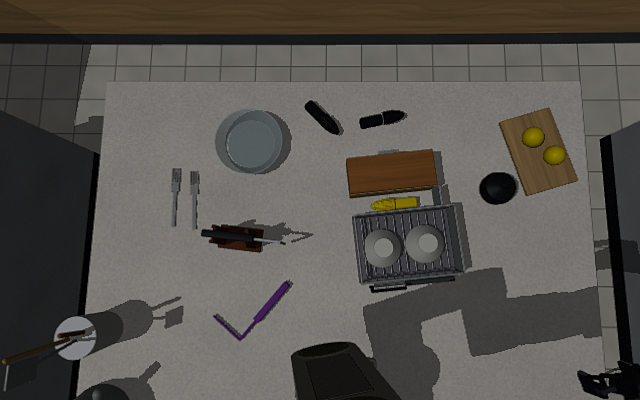

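The top picture shows the yellow reamer at px (371–420, 197–211) with its cone to the left. The gap's mouth is therefore on the left (+y) side.

There are two hook candidates:
- Black handle in the wooden stand at top px (201–285, 230–245). This one fits the description.
- Purple rod lying on the counter at (215–290, 280–340). This is the look-alike.

There are three reamer candidates:
- Yellow in the gap, which fits.
- Two black ones at (323,117) and (383,119), which are look-alikes.

The lemons are at (533,137) and (554,155).

```bash
cat > h.py <<'E'
from bench import r
import cv2,numpy as np
from scipy.spatial.transform import Rotation as Ro
def cam(n):
    p=r.camera_params(n);K=np.array([[p['fx'],0,p['cx']],[0,p['fy'],p['cy']],[0,0,1.]])
    if n=='wrist':
        s=r.sense();M=np.array(p['mount']);T=np.eye(4)
        T[:3,:3]=Ro.from_euler('xyz',s['tcp_rot'],degrees=True).as_matrix();T[:3,3]=s['tool_pos']
        W=T@M;R=W[:3,:3].T;t=-R@W[:3,3]
    else: R,t=np.array(p['R']),np.array(p['t'])
    return K,np.array(p['D']),R,t
def plane(c,uv,z):
    K,D,R,t=c;u=cv2.undistortPoints(np.array(uv,float).reshape(-1,1,2),K,D)[:,0]
    d=np.c_[u,np.ones(len(u))]@R;o=-R.T@t
    return o+d*((z-o[2])/d[:,2])[:,None]
def proj(c,X):
    K,D,R,t=c;return cv2.projectPoints(np.array(X,float).reshape(-1,1,3),cv2.Rodrigues(R)[0],t,K,D)[0][:,0]
def snap(n,f):
    c=cam(n);im=r.snapshot(n);np.save(f'pics/{f}.npy',im);return c,im
E
python3 - <<'E'
from h import *
c=cam('top');im=np.load('pics/top0.npy')
hsv=cv2.cvtColor(im,cv2.COLOR_RGB2HSV)
m=cv2.inRange(hsv,(20,150,90),(35,255,255))
m[:,:300]=0;m[:,480:]=0;m[:180]=0;m[230:]=0
x=np.column_stack(np.nonzero(m)[::-1]);print('reamer',len(x),x.min(0),x.max(0))
print(plane(c,[[x[:,0].min(),x[x[:,0]==x[:,0].min(),1].mean()],[x[:,0].max(),x[x[:,0]==x[:,0].max(),1].mean()],x.mean(0)],20).round())
v=im.max(2);m2=np.uint8(v<45)*255;m2[:220]=0;m2[255:]=0;m2[:,:195]=0;m2[:,270:]=0
k,l,st,ce=cv2.connectedComponentsWithStats(m2);i=1+st[1:,4].argmax();print(st[i],ce[i])
rc=cv2.minAreaRect(np.column_stack(np.nonzero(l==i)[::-1]).astype(np.float32));print(rc);print(plane(c,cv2.boxPoints(rc),145).round())
crop=cv2.resize(np.vstack([im[190:290,180:310]]),None,fx=4,fy=4,interpolation=cv2.INTER_CUBIC)
crop2=cv2.resize(im[140:290,335:475],(373,400),interpolation=cv2.INTER_CUBIC)
cv2.imwrite('pics/crop1.png',np.hstack([cv2.resize(crop,(427,400)),crop2])[:,:,::-1])
E
```

```text
reamer 411 [371 197] [416 210]
[[ 547.  -96.   20.]
 [ 559. -230.   20.]
 [ 554. -165.   20.]]
[ 201  225   63   27 1036] [235.02220077 235.93339768]
((231.45997619628906, 236.2799835205078), (61.23545455932617, 23.334524154663086), 8.130102157592773)
[[424. 369. 145.]
 [486. 364. 145.]
 [464. 201. 145.]
 [403. 207. 145.]]
```

View pics/crop1.png

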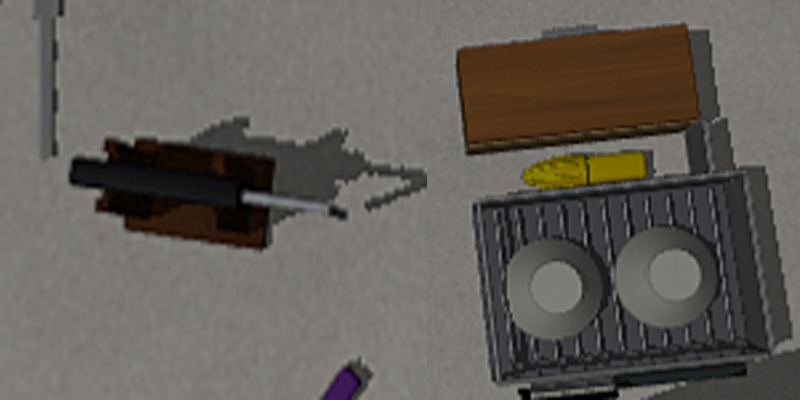

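The crop confirms the hook: a black handle in the brown stand, with the aluminium rod ending at top px (283,243). It also shows the yellow reamer in the gap between the wooden box and the rack, cone to the left.

```bash
cat >> h.py <<'E'
def go(tgt,yaw=None):
    "tool-frame shift (m) and turn from the present pose to tgt, for rows made before the turn"
    s=r.sense();R=Ro.from_euler('xyz',s['tcp_rot'],degrees=True).as_matrix()
    print('t',round(s['time'],2),'pos',s['tool_pos'].round(1),'rot',np.round(s['tcp_rot'],2),'shift m',(R.T@(np.array(tgt)-s['tool_pos'])/1000).round(4),'turn',None if yaw is None else round(s['tcp_rot'][2]-yaw,2))
def yawd(a,b): d=b-a;return np.degrees(np.arctan2(d[1],d[0]))
E
python3 - <<'E'
from h import *
c=cam('top')
f1=lambda u,v:(180+u/3.285,190+v/4)
f2=lambda u,v:(335+(u-427)/2.664,140+v/2.667)
h=plane(c,[f1(70,172),f1(243,193)],145);e=plane(c,[f1(340,212)],135);print('handle',h.round(),e.round(),yawd(*h))
b=plane(c,[f2(468,152),f2(690,128)],80);print('box edge',b.round(),yawd(*b))
k=plane(c,[f2(473,203),f2(745,172)],80);print('rack edge',k.round(),yawd(*k))
m=plane(c,[f2(525,175),f2(645,165)],20);print('reamer',m.round(),yawd(*m))
E
python3 -m handwheel '[[0,0,0,-8.59],[0,0,0,-8.59],[0,0,0,-8.59],[0,0,0,-8.59],[0,0,0,-8.59],[0,0,0,-8.59],[0,0,0,-8.59],[0,0,0,-8.59]]' 0.0854 60
python3 -c "
from h import *
go([500,-180,320])"
```

```text
handle [[452. 366. 145.]
 [440. 225. 145.]] [[428. 147. 135.]] -95.09591154026367
box edge [[ 563.  -32.   80.]
 [ 590. -268.   80.]] -83.30479658520132
rack edge [[ 508.  -38.   80.]
 [ 544. -325.   80.]] -82.93695752259954
reamer [[ 547.  -98.   20.]
 [ 559. -232.   20.]] -84.70434686844689
time: 0.9
tool_pos: [150.6, -580.4, 230.6]
tcp_rot: [-180.0, -0.1, 83.6]
ft_force: [-0.5, -0.3, -0.5]
finger_gap: 85.3
grip_force: 0.0
t 0.9 pos [ 150.6 -580.4  230.6] rot [-1.7998e+02 -6.0000e-02  8.3610e+01] shift m [ 0.4369  0.3027 -0.089 ] turn None
```

```bash
python3 -m handwheel '[[0.042,0.028,-0.009,0],[0.042,0.028,-0.009,0],[0.042,0.028,-0.009,0],[0.042,0.028,-0.009,0],[0.042,0.028,-0.009,0],[0.042,0.028,-0.009,0],[0.042,0.028,-0.009,0],[0.042,0.028,-0.009,0],[0.042,0.028,-0.009,0],[0,0,0,0]]'
python3 - <<'E'
from h import *
c,im=snap('wrist','w1');cv2.imwrite('pics/w1.png',im[:,:,::-1])
hsv=cv2.cvtColor(im,cv2.COLOR_RGB2HSV);m=cv2.inRange(hsv,(20,150,60),(35,255,255))
x=np.column_stack(np.nonzero(m)[::-1]);print(len(x),x.min(0),x.max(0))
print(cv2.boxPoints(cv2.minAreaRect(x.astype(np.float32))).round(),plane(c,cv2.boxPoints(cv2.minAreaRect(x.astype(np.float32))),25).round())
go([440,292,300],84.9)
E
```

```text
time: 1.9
tool_pos: [441.3, -239.0, 311.4]
tcp_rot: [179.9, -0.1, 83.6]
ft_force: [0.2, -1.2, -0.1]
finger_gap: 85.6
grip_force: 0.0
3049 [395  22] [540 399]
[[376.  31.]
 [412.  18.]
 [540. 399.]
 [503. 411.]] [[ 513. -100.   25.]
 [ 556.  -92.   25.]
 [ 745. -680.   25.]
 [ 685. -699.   25.]]
t 1.95 pos [ 439.6 -241.2  310.6] rot [179.96  -0.    83.57] shift m [ 0.5299 -0.0593  0.0106] turn -1.33
```

View pics/w1.png

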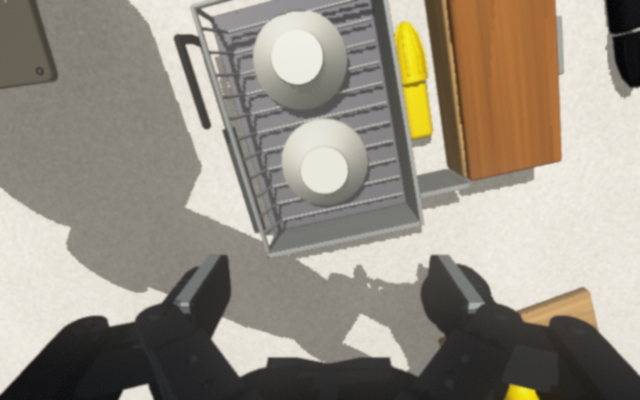

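The wrist picture shows the reamer's tip at about (404,22) and its butt end at about (421,138). The closed-end plate runs (415,190)–(468,180), the rack's back plate edge runs down to (422,220), and the box's top edge is near (440,0)–(468,180).

```bash
python3 - <<'E'
from h import *
c=cam('wrist')
P=lambda uv,z:print(uv,z,plane(c,uv,z).round().tolist())
P([(404,22)],20);P([(412,139),(431,136)],30)
P([(387,0),(415,187)],80);P([(440,0),(468,180)],80);P([(417,187),(467,173)],80);P([(428,0),(450,172)],0)
# butt face base line
E
python3 -m handwheel '[[0.045,-0.005,0,0],[0.045,-0.005,0,0],[0.045,-0.005,0,0],[0.045,-0.005,0,0],[0.045,-0.005,0,0],[0.045,-0.005,0,0],[0.045,-0.005,0,0],[0.045,-0.005,0,0],[0.045,-0.005,0,-1],[0.010,-0.005,0,0]]'
python3 - <<'E'
from h import *
s=r.sense();print(s['tool_pos'])
c,im=snap('wrist','w2');cv2.imwrite('pics/w2.png',im[:,:,::-1])
E
```

```text
[(404, 22)] 20 [[545.0, -96.0, 20.0]]
[(412, 139), (431, 136)] 30 [[546.0, -232.0, 30.0], [569.0, -231.0, 30.0]]
[(387, 0), (415, 187)] 80 [[516.0, -84.0, 80.0], [535.0, -280.0, 80.0]]
[(440, 0), (468, 180)] 80 [[568.0, -90.0, 80.0], [596.0, -278.0, 80.0]]
[(417, 187), (467, 173)] 80 [[538.0, -280.0, 80.0], [595.0, -270.0, 80.0]]
[(428, 0), (450, 172)] 0 [[579.0, -72.0, 0.0], [603.0, -287.0, 0.0]]
time: 2.95
tool_pos: [436.4, 176.8, 309.4]
tcp_rot: [-179.9, -0.0, 84.4]
ft_force: [-0.3, -1.2, 0.8]
finger_gap: 85.5
grip_force: 0.0
[436.38523126 176.75553528 309.3586073 ]
```

View pics/w2.png

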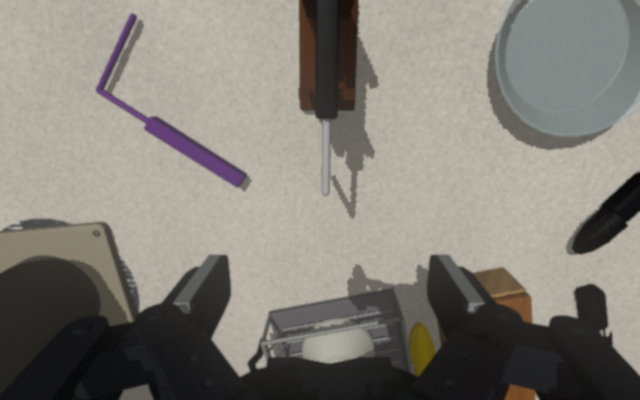

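The wrist picture shows the black handle in the stand from (326,0) down to (327,118) and the rod out to the leg at (326,193). The purple look-alike is at (100–245, 15–185). I'll measure the handle and move above it.

Run:
```python
from h import *
c=cam('wrist');im=np.load('pics/w2.npy').astype(int)
for v in (5,30,55,80,100,112,140,165,185):print(v,im[v,310:346:1].sum(1).tolist() if v in(30,100) else '')
H=plane(c,[(326.5,3),(327.5,117)],145);L=plane(c,[(326,140),(325.5,193)],135)
print(H.round(1),L.round(1),yawd(H[0],H[1]),yawd(H[1],L[1]))
u=(L[1]-H[0])[:2];u/=np.linalg.norm(u);print('grasp',H[1][:2]-50*u,'origin',H[1][:2]-70*u,'leg->origin', L[1][:2]-136*u)
```

```text
5 
30 [163, 153, 144, 122, 98, 97, 98, 117, 126, 130, 134, 135, 132, 137, 132, 131, 132, 128, 121, 121, 118, 115, 112, 105, 103, 99, 81, 79, 62, 77, 89, 90, 87, 81, 86, 80]
55 
80 
100 [157, 149, 145, 146, 137, 131, 136, 130, 134, 141, 137, 136, 134, 134, 124, 136, 134, 132, 128, 127, 130, 129, 128, 125, 123, 122, 115, 117, 117, 123, 120, 129, 127, 129, 134, 137]
112 
140 
165 
185 
[[448.1 321.9 145. ]
 [440.  231.2 145. ]] [[436.5 209.8 135. ]
 [430.9 158.5 135. ]] -95.07590339355465 -97.15848633340644
grasp [445.26367668 280.93035525] origin [447.35592215 300.82061691] leg->origin [445.12817768 293.74638369]
```

```bash
python3 -m handwheel '[[0.035,0,0.02,-0.3],[0.035,0,0.03,0],[0.034,-0.002,0.03,0],[0,0,0.03,0],[0,0,0,0]]'
python3 - <<'E'
from h import *
go([444.6,281,116],84.7)
c,im=snap('wrist','w3');cv2.imwrite('pics/w3.png',im[:,:,::-1])
print(proj(c,[[440,231,145],[444.6,281,145]]).round())
E
```

```text
time: 3.5
tool_pos: [442.5, 275.3, 194.7]
tcp_rot: [-179.5, 0.3, 84.5]
ft_force: [-0.6, -0.6, -0.8]
finger_gap: 85.6
grip_force: 0.0
t 3.5 pos [442.5 275.3 194.7] rot [-179.55    0.33   84.54] shift m [0.0063 0.0022 0.0787] turn -0.16
[[332. 285.]
 [332. 212.]]
```

View pics/w3.png

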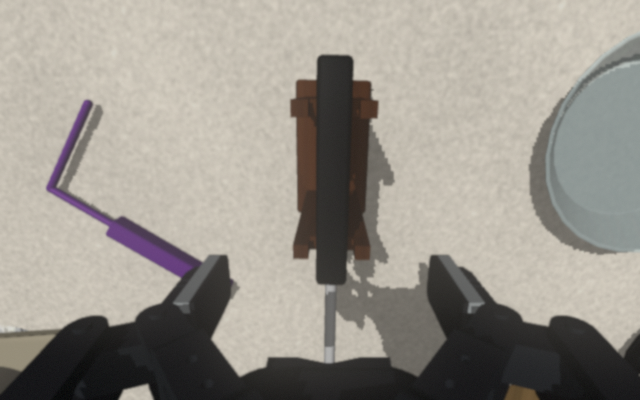

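The handle runs from (335,56) to (331,284), which matches the prediction of (332,285). I'm descending to grip it.

```bash
python3 -m handwheel '[[0.003,0.001,0.025,0],[0.002,0,0.025,0],[0,0,0.02,0],[0,0,0.008,0],[0,0,0,0],[0,0,0,0]]' && python3 -c "
from h import *
go([444.6,281,116],84.7)"
```

```text
time: 4.15
tool_pos: [447.7, 282.8, 124.3]
tcp_rot: [179.9, -0.1, 84.5]
ft_force: [0.7, 0.4, -0.3]
finger_gap: 85.8
grip_force: 0.0
t 4.15 pos [447.7 282.8 124.3] rot [ 1.7987e+02 -7.0000e-02  8.4500e+01] shift m [-0.0021 -0.0029  0.0083] turn -0.2
```

```bash
python3 -m handwheel '[[0,-0.002,0.008,0],[0,0,0,0],[0,0,0,0]]' && python3 -m handwheel '[[0,0,0,0],[0,0,0,0],[0,0,0,0],[0,0,0,0],[0,0,0,0],[0,0,0,0],[0,0,0,0],[0,0,0,0]]' 0.012 80
```

```text
time: 4.45
tool_pos: [444.3, 283.2, 114.4]
tcp_rot: [180.0, 0.0, 84.6]
ft_force: [-0.2, -0.1, -1.2]
finger_gap: 85.3
grip_force: 0.0
time: 5.25
tool_pos: [444.5, 283.3, 114.6]
tcp_rot: [180.0, -0.0, 84.6]
ft_force: [-1.1, 0.6, 2.5]
finger_gap: 18.9
grip_force: 78.6
```

```bash
python3 -m handwheel '[[0,0,-0.01,0],[0,0,-0.02,0],[0,0,-0.03,0],[0,0,-0.03,0],[0,0,-0.02,0],[0,0,0,-6.2],[0,0,0,-6.2],[0,0,0,0]]' && python3 -c "
from h import *
go([547,-133,215],97)"
```

```text
time: 6.05
tool_pos: [444.2, 283.1, 224.7]
tcp_rot: [-180.0, 0.0, 97.1]
ft_force: [0.2, -0.2, -0.6]
finger_gap: 18.8
grip_force: 78.1
t 6.05 pos [444.2 283.1 224.7] rot [-180.      0.     97.06] shift m [-0.4255  0.0509  0.0097] turn 0.06
```

```bash
python3 -m handwheel '[[-0.03,0.005,0,0],[-0.04,0.005,0,0],[-0.045,0.005,0,0],[-0.045,0.005,0,0],[-0.045,0.005,0,0],[-0.045,0.005,0,0],[-0.045,0.005,0,0],[-0.045,0.005,0,0],[-0.045,0.005,0,0],[-0.025,0.005,0,0]]' && python3 -m handwheel '[[-0.015,0.001,0.01,0],[0,0,0,0],[0,0,0,0]]'
python3 - <<'E'
from h import *
go([547,-133,97],97)
for n in('top','scene','wrist'):
    c,im=snap(n,n+'4')
    s=r.sense();y=np.radians(s['tcp_rot'][2]);L=s['tool_pos']-122*np.array([np.cos(y),np.sin(y),0])
    p=proj(c,[L+[0,0,20],L+[0,0,-85],[562,-254,12]]);print(n,p.round().tolist())
    if n!='wrist':
        a,b=np.maximum(p[1].astype(int)-[50,65],0);q=cv2.resize(im[b:b+130,a:a+130],(400,400),interpolation=cv2.INTER_CUBIC);print(a,b)
        if n=='top':Q=q
cv2.imwrite('pics/c4.png',np.hstack([Q,q])[:,:,::-1])
E
```

```text
time: 7.05
tool_pos: [543.5, -121.1, 224.1]
tcp_rot: [-180.0, 0.0, 96.6]
ft_force: [0.5, 0.7, -1.9]
finger_gap: 18.9
grip_force: 78.1
time: 7.35
tool_pos: [545.7, -131.6, 213.2]
tcp_rot: [-179.9, -0.1, 96.9]
ft_force: [-0.2, 0.1, -1.2]
finger_gap: 18.9
grip_force: 78.2
t 7.35 pos [ 545.7 -131.6  213.2] rot [-1.7989e+02 -9.0000e-02  9.6900e+01] shift m [-0.0018  0.0013  0.1161] turn -0.1
top [[443.0, 188.0], [433.0, 195.0], [424.0, 201.0]]
382 130
scene [[233.0, 161.0], [238.0, 191.0], [243.0, 221.0]]
188 126
wrist [[329.0, 488.0], [329.0, 346.0], [329.0, 275.0]]
```

View pics/c4.png

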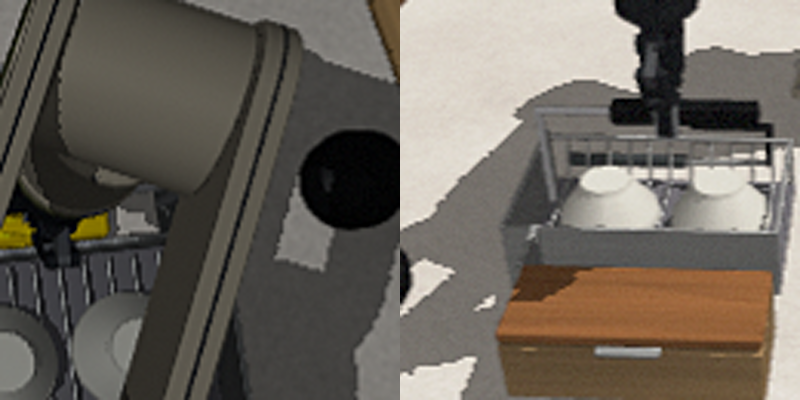

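In the scene half, the rod and leg sit at about px (236,161)–(238,190), matching the prediction of (233,161)–(238,191). So the rod is held as assumed. I'm descending into the gap behind the reamer in stages.

```bash
python3 -m handwheel '[[-0.002,0.001,0.015,0],[0,0,0.02,0],[0,0,0.02,0],[0,0,0.012,0],[0,0,0,0],[0,0,0,0]]' && python3 -m handwheel '[[0,0,0.012,0],[0,0,0.012,0],[0,0,0,0],[0,0,0,0]]'
python3 - <<'E'
from h import *
go([547,-133,98],97);s=r.sense();print(s['ft_force'],s['wrist_torque'])
c,im=snap('wrist','w5')
hsv=cv2.cvtColor(im,cv2.COLOR_RGB2HSV);m=cv2.inRange(hsv,(20,150,60),(35,255,255));x=np.column_stack(np.nonzero(m)[::-1]);print(len(x),x.min(0),x.max(0))
E
```

```text
time: 8.1
tool_pos: [547.8, -134.2, 147.4]
tcp_rot: [-180.0, -0.0, 97.0]
ft_force: [0.2, -0.4, -1.2]
finger_gap: 18.6
grip_force: 78.2
time: 8.5
tool_pos: [547.2, -134.3, 122.6]
tcp_rot: [-179.9, -0.0, 97.0]
ft_force: [0.8, 0.3, -1.2]
finger_gap: 19.0
grip_force: 78.2
t 8.5 pos [ 547.2 -134.3  122.6] rot [-1.7993e+02 -3.0000e-02  9.6960e+01] shift m [ 0.0013 -0.0001  0.0246] turn -0.04
[ 0.82410442  0.29069159 -1.15612744] [3.38861014e-02 3.40635356e-03 6.76037162e-05]Traceback (most recent call last):
  File "<stdin>", line 4, in <module>
    return umr_minimum(a, axis, None, out, keepdims, initial, where)
ValueError: zero-size array to reduction operation minimum which has no identity
```

```bash
python3 -m handwheel '[[0,0,0.01,0],[0,0,0.01,0],[0,0,0.004,0],[0,0,0,0],[0,0,0,0]]' && python3 -m handwheel '[[0.01,0,0,0],[0.01,0,0,0],[0.01,0,0,0],[0.01,0,0,0],[0,0,0,0]]'
python3 - <<'E'
from h import *
go([517,105,98],97)
c,im=snap('wrist','w6');cv2.imwrite('pics/w6.png',im[:,:,::-1])
E
```

```text
time: 9.05
tool_pos: [547.6, -134.4, 99.1]
tcp_rot: [-180.0, -0.0, 97.0]
ft_force: [-0.1, -0.7, -1.0]
finger_gap: 18.7
grip_force: 78.2
time: 9.55
tool_pos: [542.7, -92.9, 99.3]
tcp_rot: [180.0, -0.0, 97.1]
ft_force: [0.2, -0.4, -2.1]
finger_gap: 18.7
grip_force: 78.1
t 9.55 pos [542.7 -92.9  99.3] rot [ 1.800e+02 -3.000e-02  9.706e+01] shift m [ 0.1996 -0.0012  0.0014] turn 0.06
```

View pics/w6.png

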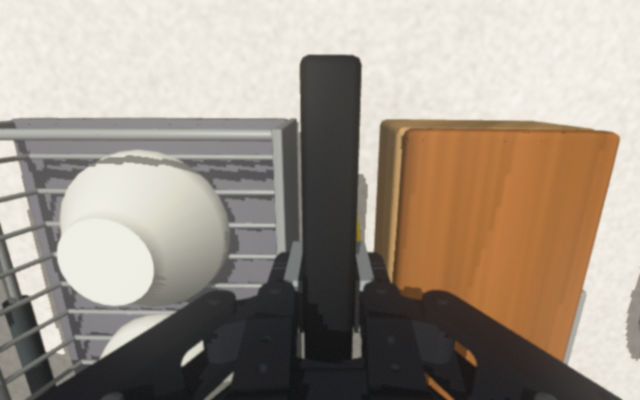

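The picture shows the handle aligned between the rack at (298,120) and the box at (382,122), with a yellow sliver of the reamer at (357,232). The rod is about 5 mm towards the rack at the mouth, so I'll drift slightly towards the box.

```bash
python3 - <<'E'
from h import *
c=cam('wrist');print(plane(c,[(298,120),(382,122)],80).round(),plane(c,[(357,222)],20).round())
E
python3 -m handwheel '[[0.01,0.0005,0,0],[0.01,0.0005,0,0],[0.01,0.0005,0,0],[0.01,0.0005,0,0],[0.01,0.0005,0,0],[0.01,0,0,0],[0.01,0,0,0],[0.01,0,0,0],[0,0,0,0]]'
python3 - <<'E'
from h import *
go([517,125,98],97)
for n in ('top','scene','wrist'):
    c,im=snap(n,n+'7')
    hsv=cv2.cvtColor(im,cv2.COLOR_RGB2HSV);m=cv2.inRange(hsv,(20,150,60),(35,255,255))
    if n=='top': m[:,480:]=0
    if n=='scene': m[:,:180]=0
    x=np.column_stack(np.nonzero(m)[::-1])
    if len(x): print(n,len(x),x.min(0),x.max(0),plane(c,[x[x[:,0].argmin()],x[x[:,0].argmax()],x[x[:,1].argmin()],x[x[:,1].argmax()]],20).round().tolist())
E
```

```text
[[521. -33.  80.]
 [560. -29.  80.]] [[ 564. -103.   20.]]
time: 10.5
tool_pos: [535.4, -13.5, 99.2]
tcp_rot: [-180.0, -0.0, 97.0]
ft_force: [0.3, 0.7, -1.2]
finger_gap: 18.6
grip_force: 78.1
t 10.5 pos [535.4 -13.5  99.2] rot [-1.7999e+02 -3.0000e-02  9.7030e+01] shift m [ 0.1397 -0.0013  0.0013] turn 0.03
top 32 [355 206] [368 211] [[533.0, -48.0, 20.0], [545.0, -87.0, 20.0], [545.0, -75.0, 20.0], [530.0, -51.0, 20.0]]
scene 118 [309 218] [322 228] [[522.0, -44.0, 20.0], [541.0, 2.0, 20.0], [522.0, -44.0, 20.0], [571.0, -30.0, 20.0]]
wrist 498 [356 187] [369 248] [[558.0, -35.0, 20.0], [567.0, -33.0, 20.0], [555.0, 1.0, 20.0], [567.0, -43.0, 20.0]]
```

```bash
python3 -m handwheel '[[0.01,0.0005,0,0],[0.01,0.0005,0,0],[0.01,0.0005,0,0],[0.01,0,0,0],[0.01,0,0,0],[0.01,0,0,0],[0.01,0,0,0],[0.01,0,0,0],[0.01,0,0,0],[0.01,0,0,0]]'
python3 -m handwheel '[[0.01,0,0,0],[0.01,0,0,0],[0.01,0,0,0],[0.01,0,0,0],[0,0,0,0]]'
python3 - <<'E'
from h import *
go([517,125,98],97)
c,im=snap('scene','s8');a=im[150:270,190:350]
c2,im2=snap('wrist','w8')
cv2.imwrite('pics/c8.png',np.hstack([cv2.resize(a,(400,300)),cv2.resize(im2,(400,300))])[:,:,::-1])
y=np.radians(97);s=r.sense();L=s['tool_pos']-118*np.array([np.cos(y),np.sin(y),0]);print(L)
E
```

```text
time: 11.65
tool_pos: [524.9, 85.3, 99.3]
tcp_rot: [-180.0, -0.0, 97.0]
ft_force: [-0.1, -1.2, -0.5]
finger_gap: 19.1
grip_force: 78.1
time: 12.15
tool_pos: [520.0, 125.5, 99.3]
tcp_rot: [180.0, -0.0, 97.0]
ft_force: [-0.7, -0.8, -0.8]
finger_gap: 18.7
grip_force: 78.1
t 12.15 pos [520.  125.5  99.3] rot [ 1.800e+02 -3.000e-02  9.703e+01] shift m [-0.0002 -0.003   0.0013] turn 0.03
[534.54468571   7.28201526  99.25952298]
```

View pics/c8.png

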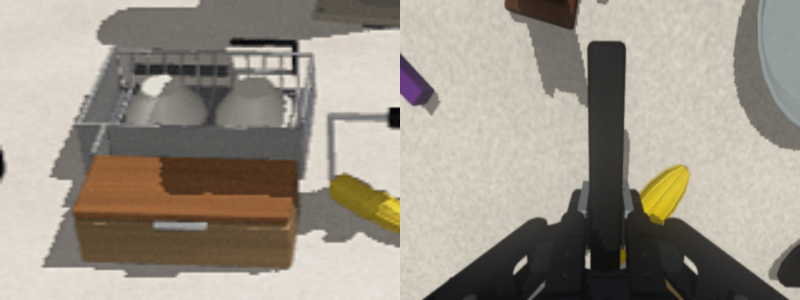

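The scene half shows the reamer wholly out of the mouth. Its butt is at crop (330,185), clear of the rack and box ends at crop x of about 300–315, and it has turned a little. I'll back the leg off, then lift and measure.

```bash
python3 -m handwheel '[[-0.005,0,0,0],[-0.005,0,0,0],[0,0,-0.02,0],[0,0,-0.03,0],[0,0,-0.03,0],[0,0,-0.03,0],[0,0,0,0],[0,0,0,0]]'
python3 - <<'E'
from h import *
go([444.2,283.1,224.7],84.6)
for n in ('top','scene'):
    c,im=snap(n,n+'9')
    hsv=cv2.cvtColor(im,cv2.COLOR_RGB2HSV);m=cv2.inRange(hsv,(20,150,60),(35,255,255))
    if n=='top': m[:,480:]=0
    if n=='scene': m[:,:180]=0
    x=np.column_stack(np.nonzero(m)[::-1])
    print(n,len(x),plane(c,[x[x[:,0].argmin()],x[x[:,0].argmax()],x[x[:,1].argmin()],x[x[:,1].argmax()]],15).round().tolist())
E
```

```text
time: 13.05
tool_pos: [522.0, 113.6, 210.0]
tcp_rot: [179.9, 0.0, 96.9]
ft_force: [-0.5, 0.2, -2.1]
finger_gap: 18.7
grip_force: 78.2
t 13.05 pos [522.  113.6 210. ] rot [1.7989e+02 1.0000e-02 9.6920e+01] shift m [ 0.1776 -0.0568 -0.0148] turn 12.32
top 198 [[597.0, 72.0, 15.0], [551.0, 5.0, 15.0], [600.0, 69.0, 15.0], [527.0, 23.0, 15.0]]
scene 420 [[535.0, 1.0, 15.0], [597.0, 120.0, 15.0], [518.0, 11.0, 15.0], [614.0, 101.0, 15.0]]
```

The reamer is clear: its lowest y is about +1 and the mouth is at about -29. I'm returning the rod.

```bash
python3 -m handwheel '[[0.03,-0.01,-0.005,0],[0.03,-0.01,-0.005,0],[0.03,-0.01,-0.005,0],[0.03,-0.01,0,0],[0.03,-0.01,0,0],[0.028,-0.007,0,0],[0,0,0,6.1],[0,0,0,6.2],[0,0,0,0],[0,0,0,0]]'
python3 - <<'E'
from h import *
go([444.5,283.3,114.6],84.6)
E
```

```text
time: 14.15
tool_pos: [442.7, 283.6, 223.0]
tcp_rot: [-179.9, 0.1, 84.8]
ft_force: [0.0, -0.3, -0.5]
finger_gap: 18.7
grip_force: 78.1
t 14.15 pos [442.7 283.6 223. ] rot [-1.7989e+02  7.0000e-02  8.4830e+01] shift m [-0.      0.002   0.1083] turn 0.23
```

```bash
python3 -m handwheel '[[0,0.0015,0.02,0.2],[0,0,0.025,0],[0,0,0.025,0],[0,0,0.017,0],[0,0,0,0],[0,0,0,0],[0,0,0,0]]'
python3 - <<'E'
from h import *
go([444.5,283.3,114.6],84.6)
c,im=snap('wrist','w10');cv2.imwrite('pics/w10.png',im[:,:,::-1])
E
```

```text
time: 14.85
tool_pos: [445.6, 284.1, 138.7]
tcp_rot: [179.9, -0.1, 84.5]
ft_force: [-0.3, 0.0, -1.5]
finger_gap: 18.7
grip_force: 78.2
t 14.85 pos [445.6 284.1 138.7] rot [ 1.7991e+02 -6.0000e-02  8.4500e+01] shift m [-0.001  -0.001   0.0241] turn -0.1
```

View pics/w10.png

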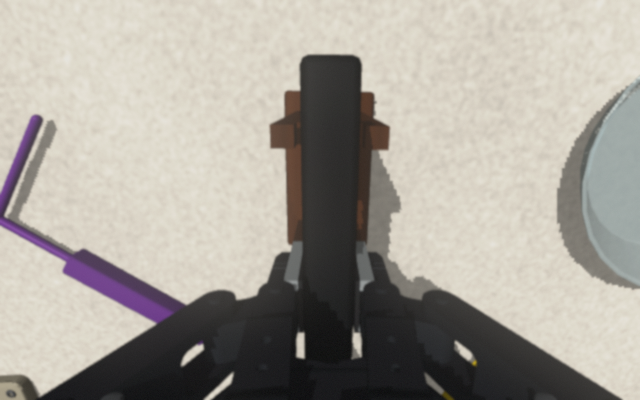

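The handle's rear end is centred over the post at (330,120), whose visible sides span about 271–389. I'm lowering it and watching the force.

```bash
python3 -m handwheel '[[0,-0.0005,0.008,0],[0,0,0.008,0],[0,0,0.005,0],[0,0,0,0],[0,0,0,0]]' && python3 -m handwheel '[[0,0,0.0025,0],[0,0,0,0],[0,0,0,0]]'
```

```text
time: 15.4
tool_pos: [444.0, 283.8, 116.0]
tcp_rot: [-180.0, 0.0, 84.5]
ft_force: [-0.7, 0.4, -1.2]
finger_gap: 18.6
grip_force: 78.4
time: 15.7
tool_pos: [444.6, 284.1, 114.5]
tcp_rot: [180.0, -0.0, 84.5]
ft_force: [-1.9, -1.4, 5.7]
finger_gap: 18.6
grip_force: 78.9
```

```bash
python3 -m handwheel '[[0,0,0,0],[0,0,0,0],[0,0,0,0],[0,0,0,0],[0,0,0,0],[0,0,0,0]]' 0.0854 && python3 -m handwheel '[[0,0,-0.01,0],[0,0,-0.02,0],[0,0,-0.03,0],[0,0,-0.04,0],[0,0,-0.04,0],[-0.04,0,0,0],[-0.04,0,0,0],[0,0,0,0],[0,0,0,0]]'
python3 - <<'E'
from h import *
c,im=snap('wrist','w11');c2,im2=snap('scene','s11')
cv2.imwrite('pics/c11.png',np.hstack([cv2.resize(im,(400,300)),cv2.resize(im2[130:310,190:430],(400,300))])[:,:,::-1])
E
```

```text
time: 16.3
tool_pos: [444.2, 283.9, 113.7]
tcp_rot: [-180.0, -0.0, 84.5]
ft_force: [-1.0, 0.1, 0.4]
finger_gap: 85.2
grip_force: 0.0
time: 17.2
tool_pos: [436.8, 203.8, 254.8]
tcp_rot: [179.9, -0.1, 84.4]
ft_force: [1.0, 0.1, 0.2]
finger_gap: 85.2
grip_force: 0.0
```

View pics/c11.png

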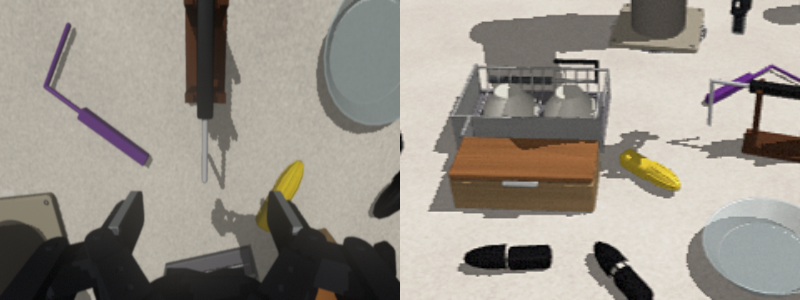

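The rod lies level in its stand with the leg hanging down at crop (712,80–125). The reamer is fully out on the counter at crop (620–680, 150–190), and nothing else has moved.

```bash
python3 -c "
from bench import r
print(r.hand_in())"
```

```text
the job is handed in; nothing more can be done
None
```

I drew the reamer fully out of the gap, about 30 mm clear of the rack's end, touching it only with the rod. I then laid the rod back in its stand with the leg hanging down, and handed the job in at about 17 s; no verdict was returned.

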